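# Make up the parts kit in the four-cup tray and leave the look-alikes

## Task

Make up the parts kit: put the black fuse holder in the red cup of the tray, the light grey heat sink in the yellow cup, the green terminal block in the green cup and the dark blue capacitor in the blue cup, each resting upright on the floor of its cup. The orange capacitor and the blue terminal block belong to another job: leave them where they are.

Things in the scene. Friction and masses are not known exactly. Their poses are not given: they have to be found in the camera images.
- fuse_holder: black fuse holder with a glass fuse clipped along its top; to go in the red cup. Black base 22 x 50 x 12 mm (x, y, z; grip the base across x), fuse and clips on top up to 18 mm; about 20 g. Starts upright on the bench top, loose, at any yaw. Origin: centre of its underside, z up, y along its length
- heat_sink: light grey finned heat sink block; to go in the yellow cup. 24 x 30 x 18 mm (x, y, z); about 20 g; standing fins up. Starts upright on the bench top, loose, at any yaw. Origin: centre of its underside, z up
- green_terminal: green screw terminal block with six screws in a row; to go in the green cup. 14 x 46 x 15 mm (x, y, z); about 15 g. Starts upright on the bench top, loose, at any yaw. Origin: centre of its underside, z up, y along its length
- blue_capacitor: dark blue upright cylindrical capacitor with a light stripe down its side and a pale grey top; to go in the blue cup, standing. 16 mm across, 31 mm tall; about 15 g. Starts upright on the bench top, loose, at any yaw. Origin: centre of its underside, z up along the cylinder
- orange_capacitor: look-alike, to be left where it is: orange upright capacitor with a small aluminium disc on top, 16 mm across, 31 mm tall; loose. Origin: centre of its underside, z up
- blue_terminal: look-alike, to be left where it is: bright blue screw terminal block, 14 x 46 x 15 mm (x, y, z); loose. Origin: centre of its underside, y along its length, z up
- red_cup: open square red plastic cup standing in the grey kit tray, always the same way round as the tray: 79 x 79 mm outside, 73 x 73 mm inside, walls 3 mm, rim 10 mm and inner floor 3 mm above its origin. Fixed (it does not move when touched). Origin: centre of its underside, 3 mm above the bench top; x and y along its sides, z up. The four cups (red, yellow, green, blue) stand two by two, 82 mm from centre to centre, in any arrangement; the rims are 13 mm above the bench top
- yellow_cup: open square yellow plastic cup standing in the grey kit tray, always the same way round as the tray: 79 x 79 mm outside, 73 x 73 mm inside, walls 3 mm, rim 10 mm and inner floor 3 mm above its origin. Fixed (it does not move when touched). Origin: centre of its underside, 3 mm above the bench top; x and y along its sides, z up. The four cups (red, yellow, green, blue) stand two by two, 82 mm from centre to centre, in any arrangement; the rims are 13 mm above the bench top
- green_cup: open square green plastic cup standing in the grey kit tray, always the same way round as the tray: 79 x 79 mm outside, 73 x 73 mm inside, walls 3 mm, rim 10 mm and inner floor 3 mm above its origin. Fixed (it does not move when touched). Origin: centre of its underside, 3 mm above the bench top; x and y along its sides, z up. The four cups (red, yellow, green, blue) stand two by two, 82 mm from centre to centre, in any arrangement; the rims are 13 mm above the bench top
- blue_cup: open square blue plastic cup standing in the grey kit tray, always the same way round as the tray: 79 x 79 mm outside, 73 x 73 mm inside, walls 3 mm, rim 10 mm and inner floor 3 mm above its origin. Fixed (it does not move when touched). Origin: centre of its underside, 3 mm above the bench top; x and y along its sides, z up. The four cups (red, yellow, green, blue) stand two by two, 82 mm from centre to centre, in any arrangement; the rims are 13 mm above the bench top
Things that resemble listed ones, but are neither listed nor needed, are in the scene too. Of the things that look like the heat_sink, take the one that is farthest from the robot's base at the start.

How it is judged:
By the outcome, as a careful person would: the job done as asked, in the order asked, and still so for the second after the job is handed in, with the robot touching nothing.
It also fails if it takes over 86 s, if anything falls off the work surface, if the arm or the gripper's body presses on something with over 40 N, if the wrist force passes 120 N, or if a joint passes its speed limit or range.

## Robot

A 6-joint arm with a two-finger parallel gripper is mounted at the origin on a cart in front of the work surface, level with it; the furniture and walls round the work are solid. World frame = base frame: x ahead of the robot, y to its left, z up, the work surface at z = 0. Lengths are in m, angles in rad, forces in N, time in s.
With the tool pointing down it reaches from about 0.275 to 0.975 m from the base axis. Payload 8.4 kg.
Tool frame: the origin (TCP) lies at the very end of the fingers, on their centre line; the grasp point (between the pads) lies 19 mm behind it; z points along the fingers, y is the line along which they close (so a half turn about z gives the same grasp; the last joint's range is limited). The gripper opens to 92 mm and grips with 3 to 60 N. Pads are 20 mm wide; open, the fingers measure 128 mm over their backs; the gripper's body (75 mm by 189 mm) begins 69 mm behind the grasp point.
Start: joints at [-1.109, 0.353, 1.633, -0, 1.155, -0.002], TCP at [0.28, -0.559, 0.215] pointing down, gripper open.
Joint ranges: [-2.63, 2.63], [-0.92, 2.1], [0.06, 2.66], [-1.3, 4.44], [0, 2.69], [-3.02, 3.02]. Speed limits (rad/s): [2.22, 2.22, 2.79, 3.14, 3.14, 3.14].

## Interface

Orientations are given as a unit quaternion [w, x, y, z].
In Python, from bench import robot, snapshot gives the robot as it stands.
- The arm moves only by the shell command python3 -m creep 'ROWS'. ROWS is JSON, a list of rows, each an object of numbers: "wx", "wy", "wz": the turn, a rotation vector about the world's x, y, z in rad; "tx", "ty", "tz": the shift along the world's x, y, z in cm; "claw": the finger opening in cm, from 0 to 9.19. In form: [{"wx": .., "wy": .., "wz": .., "tx": .., "ty": .., "tz": .., "claw": ..}, ...]. A call has 1 to 20 rows; each row shifts and turns the commanded pose from where the row before left it; what a row does not reach is not made up. A row lasts 1/12 s, in which the tool goes at most 41.7 mm and 7.16 degrees, less where a joint would pass 70% of its speed; a pose out of reach is approached as far as the arm can. A call is refused whole if a number of a shift passes 4.17 or a number of a turn 0.125, either way. A call with a gripper value outside its range is refused whole. The fingers move at their own pace and stop on an object; the grip force is fixed at half the most. Time passes only in rows, so rows that do not move let the fingers close. It gives the time, the measured TCP pose, the force, the opening and the grip force at its end, in the units of the state.
- robot.sense(): the state, without advancing time (a new reading comes with each control period).
- snapshot(name): name is "scene" or "top" or "wrist"; returns a dict with "img" (480x640x3 uint8, blue, green, red), "camera_matrix" (3x3 intrinsics, pixels), "rvec" (rotation vector, rad) and "tvec" (3), from world to camera coordinates, as OpenCV has them. Camera axes: x right, y down, z forward; pixel columns grow to the right and rows downward; lengths in m; the calibration is good to about 2 mm. A picture is of the moment at which its call begins. There is no depth.
- robot.hand_in(): hands the job in; it is judged then, once.
The state is a dict: "time_s": time; "qpos": joint angles; "qd": joint speeds; "joint_torque": joint torques, N m; "eef_pos": TCP position; "orientation": TCP orientation; "wrist_force": force on the tool from outside, world axes, zero at the start; "wrist_torque": the same for the moment, N m; "width": finger opening in m; "grasp_force": force on a finger pad.
Only numpy, scipy, OpenCV 4.12 (cv2) and the standard library are available. Lean on these libraries where they do the work, as an engineer would, in place of code of your own. Each camera call takes 0.05 s, during which the arm holds its last target. There are 200 camera calls.

## Working session

There is one attempt and no reset: what is moved stays moved. The work goes in short steps, Python scripts to look and compute and a shell command to move; the robot and the scene stay as the last step left them, time stands still between calls to the robot, and variables do not carry over. Pictures are saved under pics/ and viewed, at most 14 in all, crops included, and the job is handed in when it is done.

```bash
mkdir -p pics; ls
cat > h.py <<'E'
import numpy as np, cv2
from bench import robot, snapshot
def save(cam,name):
    s=snapshot(cam); cv2.imwrite(f'pics/{name}.png',s['img'])
    np.savez(f'pics/{name}.npz',K=s['camera_matrix'],r=s['rvec'],t=s['tvec']); return s
def world(name,uv,z):
    d=np.load(f'pics/{name}.npz'); R=cv2.Rodrigues(d['r'])[0]; t=d['t'].ravel()
    c=-R.T@t; v=R.T@np.linalg.inv(d['K'])@np.array([uv[0],uv[1],1.]); return c+v*(z-c[2])/v[2]
def crop(name,x0,y0,x1,y1,k,out):
    i=cv2.imread(f'pics/{name}.png')[y0:y1,x0:x1]; cv2.imwrite(f'pics/{out}.png',cv2.resize(i,None,fx=k,fy=k,interpolation=cv2.INTER_CUBIC))
E
python3 - <<'E'
from h import *
for c in('top','scene'): save(c,c+'0')
s=robot.sense(); print({k:np.round(v,3) for k,v in s.items()})
E
```

```text
pics
{'time_s': np.float64(0.1), 'qpos': array([-1.109,  0.354,  1.634, -0.   ,  1.155, -0.002]), 'qd': array([ 0.002, -0.003, -0.001, -0.002, -0.   , -0.002]), 'joint_torque': array([ 1.0000e-03, -5.9490e+01, -3.3493e+01,  7.0000e-02,  1.8000e-02,
       -0.0000e+00]), 'eef_pos': array([ 0.279, -0.559,  0.214]), 'orientation': array([-0.001,  0.973,  0.23 , -0.   ]), 'wrist_force': array([-0.369, -0.019,  0.067]), 'wrist_torque': array([0.002, 0.001, 0.001]), 'grasp_force': np.float64(0.0), 'width': np.float64(0.092)}
```

View pics/top0.png

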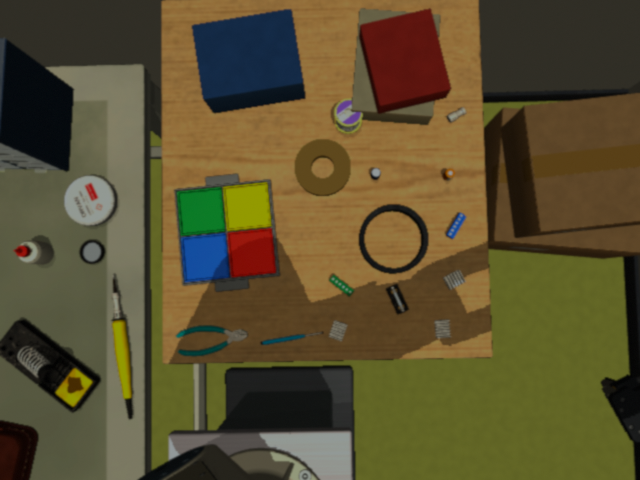

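View pics/scene0.png

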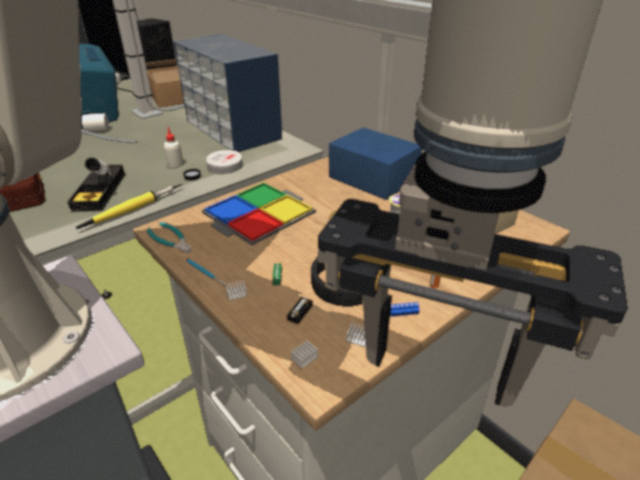

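The top view shows these candidates:
- **Heat sinks:** (339,330), (443,328) and (455,280).
- **Terminals:** green at (341,285), blue at (456,225).
- **Capacitors:** dark with a pale top at (376,173), orange at (447,174).
- **Fuse holder:** (397,298). The pale cylinder at (456,115) is a stray.
- **Cups:** green (202,212), yellow (248,206), blue (206,258), red (251,252).

Next I'll take a close crop and compute positions.

Run:
```python
from h import *
crop('top0',320,210,480,345,5,'c1')
a=cv2.imread('pics/top0.png')
def cr(x0,y0,x1,y1): return cv2.resize(a[y0:y1,x0:x1],(390,390),interpolation=cv2.INTER_CUBIC)
cv2.imwrite('pics/c2.png',np.hstack([cr(355,154,394,193),cr(165,175,295,305)]))
for n,u,z in [('hs1',(339,330),.018),('hs2',(443,328),.018),('hs3',(455,280),.018),('cap',(376,173),.031),('fh',(397,298),.015),('gt',(341,285),.015)]:
    p=world('top0',u,z); print(n,np.round(p,4),np.hypot(*p[:2]).round(3))
d=np.load('pics/top0.npz'); R=cv2.Rodrigues(d['r'])[0]; print((-R.T@d['t'].ravel()).round(3), d['K'].round(1).tolist())
```

```text
hs1 [ 0.3233 -0.1428  0.018 ] 0.353
hs2 [ 0.3229 -0.3218  0.018 ] 0.456
hs3 [ 0.4048 -0.3454  0.018 ] 0.532
cap [ 0.5928 -0.2133  0.031 ] 0.63
fh [ 0.3759 -0.2446  0.015 ] 0.449
gt [ 0.4006 -0.1481  0.015 ] 0.427
[ 0.405 -0.141  1.089] [[616.1, 0.0, 327.1], [0.0, 616.1, 240.7], [0.0, 0.0, 1.0]]
```

View pics/c1.png

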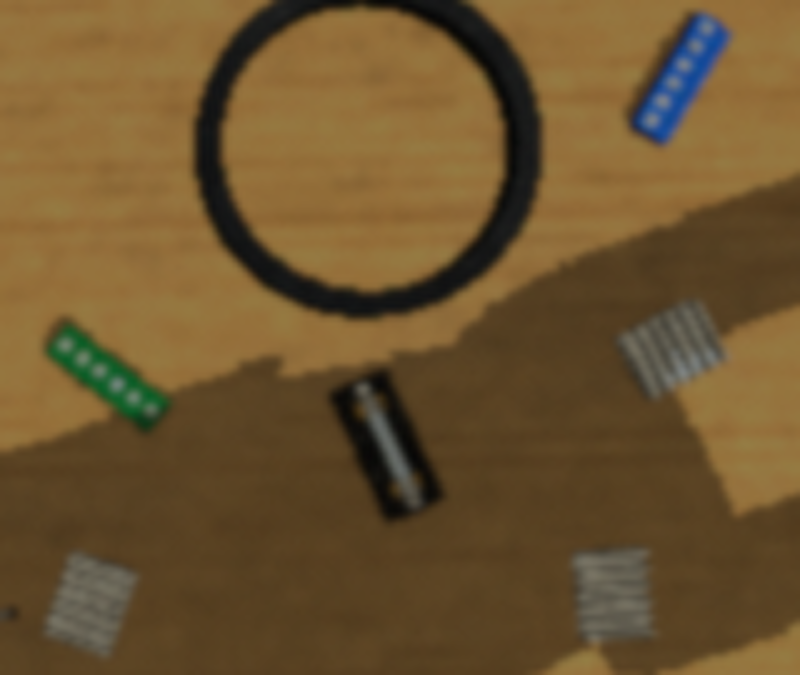

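View pics/c2.png

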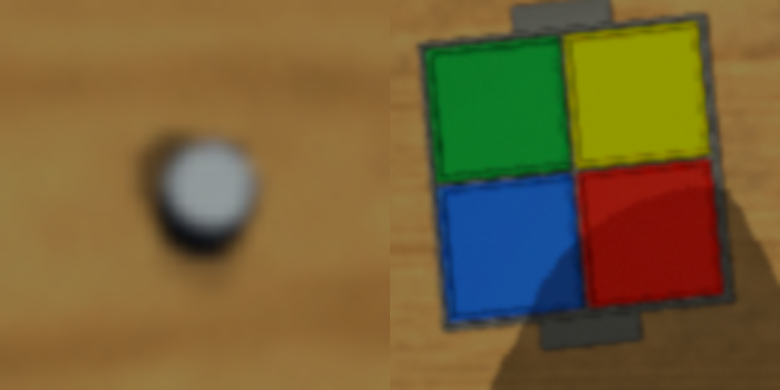

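The crops settle the choice: the farthest heat sink is at (454,280), 0.53 m from the base. The black fuse holder, green terminal and dark capacitor with a pale top match their descriptions. The cups are clear too. Next I'll work out the targets.

```bash
cat > tgt.py <<'E'
from h import *
c1=lambda p:(p[0]/5+320-.4,p[1]/5+210-.4)
c2=lambda p:((p[0]-390)/3+165-.3,p[1]/3+175-.3)
def face(cs,z):
    w=np.array([world('top0',c1(p),z)[:2] for p in cs]); c=w.mean(0)
    e=[w[(i+1)%4]-w[i] for i in range(4)]
    a,b=e[0]-e[2],e[1]-e[3]; return c,[np.linalg.norm(v)/2 for v in(a,b)],[np.degrees(np.arctan2(v[1],v[0]))%180 for v in(a,b)]
print('fuse',face([(332,393),(388,370),(442,495),(395,520)],.012))
print('hs',face([(618,345),(695,300),(725,350),(650,398)],.018))
print('gt',face([(65,318),(170,402),(150,432),(45,350)],.015))
print('cap',world('top0',(355+209/10-.4,154+187/10-.4),.031))
cups={'red':[(583,172),(710,160),(722,298),(590,308)],'yel':[(567,38),(700,22),(708,155),(575,168)],'grn':[(427,48),(562,38),(572,172),(440,182)],'blu':[(440,188),(575,175),(583,305),(450,322)]}
C={k:np.mean([world('top0',c2(p),.013)[:2] for p in v],0) for k,v in cups.items()}
for k,v in C.items(): print(k,v.round(4))
m=np.mean(list(C.values()),0); d=C['grn']-C['blu']+C['yel']-C['red']; print('mid',m.round(4),'yaw',np.degrees(np.arctan2(d[1],d[0])),np.linalg.norm(d)/2)
E
python3 tgt.py
```

```text
fuse (array([ 0.37500319, -0.2456256 ]), [np.float64(0.019775288101530064), np.float64(0.04797383920749765)], [np.float64(113.57686270156319), np.float64(23.304305727164007)])
hs (array([ 0.40613312, -0.34369047]), [np.float64(0.03092537730641866), np.float64(0.020622491006119046)], [np.float64(119.97862705883497), np.float64(29.134151642602063)])
gt (array([ 0.40112294, -0.14826753]), [np.float64(0.04645386061362244), np.float64(0.012814404647001908)], [np.float64(50.414716953581035), np.float64(145.76174035142077)])
cap [ 0.59401291 -0.21243272  0.031     ]
red [0.4603 0.0068]
yel [0.542  0.0137]
grn [0.5356 0.0946]
blu [0.4546 0.0884]
mid [0.4982 0.0509] yaw 4.60841279050482 0.08161574536197816
```

```bash
python3 -m creep '[{"tx":0.96,"ty":3.13,"tz":-1,"wz":-0.025,"claw":5},{"tx":0.96,"ty":3.13,"tz":-1,"wz":-0.025,"claw":5},{"tx":0.96,"ty":3.13,"tz":-1,"claw":5},{"tx":0.96,"ty":3.13,"tz":-1,"claw":5},{"tx":0.96,"ty":3.13,"tz":-1,"claw":5},{"tx":0.96,"ty":3.13,"tz":-1,"claw":5},{"tx":0.96,"ty":3.13,"tz":-1,"claw":5},{"tx":0.96,"ty":3.13,"tz":-1,"claw":5},{"tx":0.96,"ty":3.13,"tz":-1,"claw":5},{"tx":0.96,"ty":3.13,"tz":-1,"claw":5},{"claw":5},{"claw":5}]'; python3 -c "
from h import *
save('wrist','w1')"
```

```text
$[0]: bad value
```

View pics/w1.png

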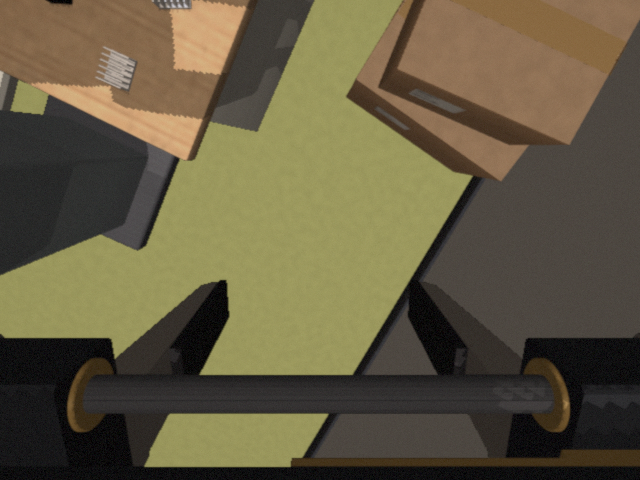

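The call was refused and the arm hasn't moved; the wrist view shows only the floor and a far corner of the bench. Each row probably needs every field.

```bash
python3 -m creep '[{"wx":0,"wy":0,"wz":-0.025,"tx":0.96,"ty":3.13,"tz":-1,"claw":5},{"wx":0,"wy":0,"wz":-0.025,"tx":0.96,"ty":3.13,"tz":-1,"claw":5},{"wx":0,"wy":0,"wz":0,"tx":0.96,"ty":3.13,"tz":-1,"claw":5},{"wx":0,"wy":0,"wz":0,"tx":0.96,"ty":3.13,"tz":-1,"claw":5},{"wx":0,"wy":0,"wz":0,"tx":0.96,"ty":3.13,"tz":-1,"claw":5},{"wx":0,"wy":0,"wz":0,"tx":0.96,"ty":3.13,"tz":-1,"claw":5},{"wx":0,"wy":0,"wz":0,"tx":0.96,"ty":3.13,"tz":-1,"claw":5},{"wx":0,"wy":0,"wz":0,"tx":0.96,"ty":3.13,"tz":-1,"claw":5},{"wx":0,"wy":0,"wz":0,"tx":0.96,"ty":3.13,"tz":-1,"claw":5},{"wx":0,"wy":0,"wz":0,"tx":0.96,"ty":3.13,"tz":-1,"claw":5},{"wx":0,"wy":0,"wz":0,"tx":0,"ty":0,"tz":0,"claw":5},{"wx":0,"wy":0,"wz":0,"tx":0,"ty":0,"tz":0,"claw":5}]'; python3 -c "
from h import *
save('wrist','w2')"
```

```text
time_s: 1.15
eef_pos: [0.3755, -0.2444, 0.1141]
orientation: [-0.0, 0.978, 0.207, -0.001]
wrist_force: [0.7, -0.2, 0.7]
width: 0.0502
grasp_force: 0.0
```

View pics/w2.png

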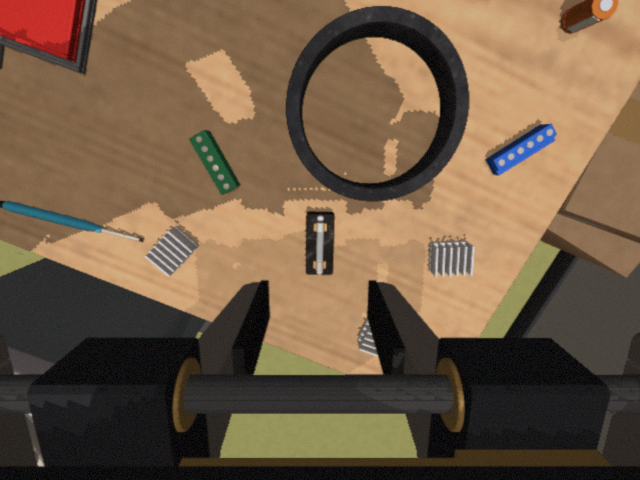

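The wrist view shows the fuse holder square between the fingers, with its base spanning (306–333, 212–274). I'll cross-check its position and those of the other parts visible here.

Run:
```python
from h import *
W=lambda u,z:world('w2',u,z)[:2].round(4)
f=[W(p,.012) for p in [(306,213),(333,213),(333,274),(306,274)]]
print('fuse',np.mean(f,0),f)
print('hs top c',np.mean([W(p,.018) for p in [(429,240),(471,240),(474,275),(433,275)]],0),W((429,240),.018)-W((471,240),.018))
g=[W(p,.015) for p in [(190,136),(207,130),(238,185),(221,192)]]
print('gt',np.mean(g,0),g)
```

```text
fuse [ 0.378175 -0.2447  ] [array([ 0.3965, -0.2253]), array([ 0.4048, -0.2441]), array([ 0.3601, -0.2645]), array([ 0.3513, -0.2449])]
hs top c [ 0.41115  -0.341225] [-0.013  0.029]
gt [ 0.404775 -0.1495  ] [array([ 0.4143, -0.1278]), array([ 0.4231, -0.1375]), array([ 0.3958, -0.1712]), array([ 0.3859, -0.1615])]
```

```bash
python3 -m creep '[{"wx":0,"wy":0,"wz":0,"tx":0,"ty":0,"tz":-2.5,"claw":5},{"wx":0,"wy":0,"wz":0,"tx":0,"ty":0,"tz":-2.5,"claw":5},{"wx":0,"wy":0,"wz":0,"tx":0,"ty":0,"tz":-2.5,"claw":5},{"wx":0,"wy":0,"wz":0,"tx":0,"ty":0,"tz":-1.5,"claw":5},{"wx":0,"wy":0,"wz":0,"tx":0,"ty":0,"tz":-1,"claw":5},{"wx":0,"wy":0,"wz":0,"tx":0,"ty":0,"tz":-0.5,"claw":5},{"wx":0,"wy":0,"wz":0,"tx":0,"ty":0,"tz":-0.5,"claw":5},{"wx":0,"wy":0,"wz":0,"tx":0,"ty":0,"tz":0,"claw":5},{"wx":0,"wy":0,"wz":0,"tx":0,"ty":0,"tz":0,"claw":0},{"wx":0,"wy":0,"wz":0,"tx":0,"ty":0,"tz":0,"claw":0},{"wx":0,"wy":0,"wz":0,"tx":0,"ty":0,"tz":0,"claw":0},{"wx":0,"wy":0,"wz":0,"tx":0,"ty":0,"tz":0,"claw":0},{"wx":0,"wy":0,"wz":0,"tx":0,"ty":0,"tz":0,"claw":0},{"wx":0,"wy":0,"wz":0,"tx":0,"ty":0,"tz":0,"claw":0},{"wx":0,"wy":0,"wz":0,"tx":0,"ty":0,"tz":0,"claw":0}]'
```

```text
time_s: 2.45
eef_pos: [0.3759, -0.2462, 0.005]
orientation: [0.0, 0.979, 0.205, 0.0]
wrist_force: [-1.0, 0.9, 6.6]
width: 0.0217
grasp_force: 30.0
```

```bash
python3 -m creep '[{"wx":0,"wy":0,"wz":0,"tx":0,"ty":0,"tz":1.5,"claw":0},{"wx":0,"wy":0,"wz":0,"tx":0,"ty":0,"tz":2.5,"claw":0},{"wx":0,"wy":0,"wz":0,"tx":0,"ty":0,"tz":2,"claw":0},{"wx":0,"wy":0,"wz":-0.041,"tx":1.06,"ty":3.16,"tz":0,"claw":0},{"wx":0,"wy":0,"wz":-0.041,"tx":1.06,"ty":3.16,"tz":0,"claw":0},{"wx":0,"wy":0,"wz":-0.041,"tx":1.06,"ty":3.16,"tz":0,"claw":0},{"wx":0,"wy":0,"wz":-0.041,"tx":1.06,"ty":3.16,"tz":0,"claw":0},{"wx":0,"wy":0,"wz":-0.041,"tx":1.06,"ty":3.16,"tz":0,"claw":0},{"wx":0,"wy":0,"wz":-0.041,"tx":1.06,"ty":3.16,"tz":0,"claw":0},{"wx":0,"wy":0,"wz":-0.041,"tx":1.06,"ty":3.16,"tz":0,"claw":0},{"wx":0,"wy":0,"wz":-0.041,"tx":1.06,"ty":3.16,"tz":0,"claw":0},{"wx":0,"wy":0,"wz":0,"tx":0,"ty":0,"tz":0,"claw":0},{"wx":0,"wy":0,"wz":0,"tx":0,"ty":0,"tz":-1.5,"claw":0},{"wx":0,"wy":0,"wz":0,"tx":0,"ty":0,"tz":-1.5,"claw":0},{"wx":0,"wy":0,"wz":0,"tx":0,"ty":0,"tz":0,"claw":0}]'; python3 -c "
from h import *
save('wrist','w3')"
```

```text
time_s: 3.7
eef_pos: [0.4586, 0.0069, 0.0328]
orientation: [-0.0, 0.999, 0.043, -0.002]
wrist_force: [-1.1, -0.7, -0.7]
width: 0.0213
grasp_force: 30.0
```

View pics/w3.png

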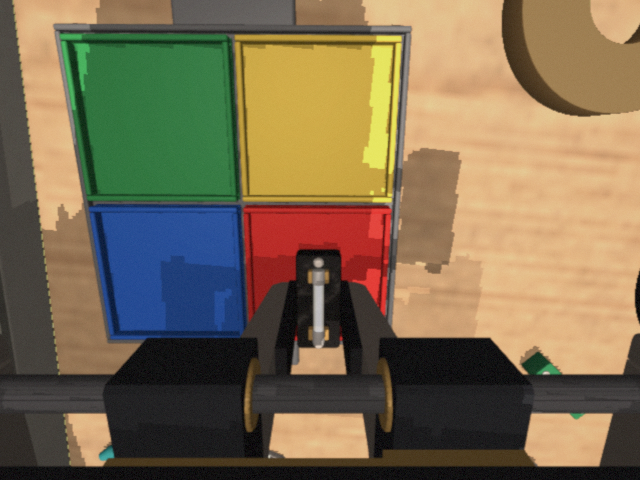

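The view shows the holder aligned above the red cup (247–390, 207+). I'll check the tray position from this picture.

Run:
```python
from h import *
W=lambda u,z=.013:world('w3',u,z)[:2].round(4)
print('yel',[W(p).tolist() for p in [(235,36),(402,36),(394,202),(243,202)]],np.mean([W(p) for p in [(235,36),(402,36),(394,202),(243,202)]],0))
print('grn',np.mean([W(p) for p in [(62,35),(233,36),(241,201),(89,203)]],0))
print('red top corners',W((246,206)),W((391,206)))
```

```text
yel [[0.5804, 0.0567], [0.5873, -0.0208], [0.5099, -0.0284], [0.5029, 0.0505]] [0.545125 0.0145  ]
grn [0.538175 0.09435 ]
red top corners [0.5009 0.0489] [ 0.5076 -0.0271]
```

```bash
python3 -m creep '[{"wx":0,"wy":0,"wz":0,"tx":0.3,"ty":0,"tz":-1,"claw":0},{"wx":0,"wy":0,"wz":0,"tx":0,"ty":0,"tz":-0.5,"claw":0},{"wx":0,"wy":0,"wz":0,"tx":0,"ty":0,"tz":-0.3,"claw":0},{"wx":0,"wy":0,"wz":0,"tx":0,"ty":0,"tz":-0.3,"claw":0},{"wx":0,"wy":0,"wz":0,"tx":0,"ty":0,"tz":0,"claw":0},{"wx":0,"wy":0,"wz":0,"tx":0,"ty":0,"tz":0,"claw":0}]'
```

```text
time_s: 4.25
eef_pos: [0.4633, 0.0067, 0.0136]
orientation: [-0.0, 0.999, 0.043, -0.0]
wrist_force: [0.1, 0.5, -0.8]
width: 0.0212
grasp_force: 30.0
```

```bash
python3 -m creep '[{"wx":0,"wy":0,"wz":0,"tx":0,"ty":0,"tz":-0.2,"claw":0},{"wx":0,"wy":0,"wz":0,"tx":0,"ty":0,"tz":0,"claw":0},{"wx":0,"wy":0,"wz":0,"tx":0,"ty":0,"tz":0,"claw":3},{"wx":0,"wy":0,"wz":0,"tx":0,"ty":0,"tz":0,"claw":3},{"wx":0,"wy":0,"wz":0,"tx":0,"ty":0,"tz":0,"claw":3},{"wx":0,"wy":0,"wz":0,"tx":0,"ty":0,"tz":0,"claw":3},{"wx":0,"wy":0,"wz":0,"tx":0,"ty":0,"tz":1.5,"claw":3},{"wx":0,"wy":0,"wz":0,"tx":0,"ty":0,"tz":2.5,"claw":3},{"wx":0,"wy":0,"wz":0,"tx":0,"ty":0,"tz":2.5,"claw":3},{"wx":0,"wy":0,"wz":0,"tx":0,"ty":0,"tz":2,"claw":3},{"wx":0,"wy":0,"wz":0,"tx":0,"ty":0,"tz":0,"claw":3}]'; python3 -m creep '[{"wx":0,"wy":0,"wz":-0.117,"tx":-0.56,"ty":-3.5,"tz":0.1,"claw":5},{"wx":0,"wy":0,"wz":-0.117,"tx":-0.56,"ty":-3.5,"tz":0.1,"claw":5},{"wx":0,"wy":0,"wz":-0.117,"tx":-0.56,"ty":-3.5,"tz":0.1,"claw":5},{"wx":0,"wy":0,"wz":-0.117,"tx":-0.56,"ty":-3.5,"tz":0.1,"claw":5},{"wx":0,"wy":0,"wz":-0.117,"tx":-0.56,"ty":-3.5,"tz":0.1,"claw":5},{"wx":0,"wy":0,"wz":-0.117,"tx":-0.56,"ty":-3.5,"tz":0.1,"claw":5},{"wx":0,"wy":0,"wz":-0.117,"tx":-0.56,"ty":-3.5,"tz":0.1,"claw":5},{"wx":0,"wy":0,"wz":-0.117,"tx":-0.56,"ty":-3.5,"tz":0.1,"claw":5},{"wx":0,"wy":0,"wz":-0.117,"tx":-0.56,"ty":-3.5,"tz":0.1,"claw":5},{"wx":0,"wy":0,"wz":-0.117,"tx":-0.56,"ty":-3.5,"tz":0.1,"claw":5},{"wx":0,"wy":0,"wz":0,"tx":0,"ty":0,"tz":0,"claw":5},{"wx":0,"wy":0,"wz":0,"tx":0,"ty":0,"tz":0,"claw":5}]'; python3 -c "
from h import *
save('wrist','w4');print(robot.sense()['qpos'].round(2))"
```

```text
time_s: 5.17
eef_pos: [0.4658, 0.0069, 0.1]
orientation: [0.0, 0.999, 0.043, 0.003]
wrist_force: [1.1, 0.3, -0.1]
width: 0.0301
grasp_force: 0.0
time_s: 6.17
eef_pos: [0.4066, -0.3444, 0.1057]
orientation: [-0.0, 0.856, -0.517, -0.0]
wrist_force: [-0.7, -0.3, 0.5]
width: 0.0501
grasp_force: 0.0
[-0.7   0.35  1.93  0.    0.87  1.95]
```

View pics/w4.png

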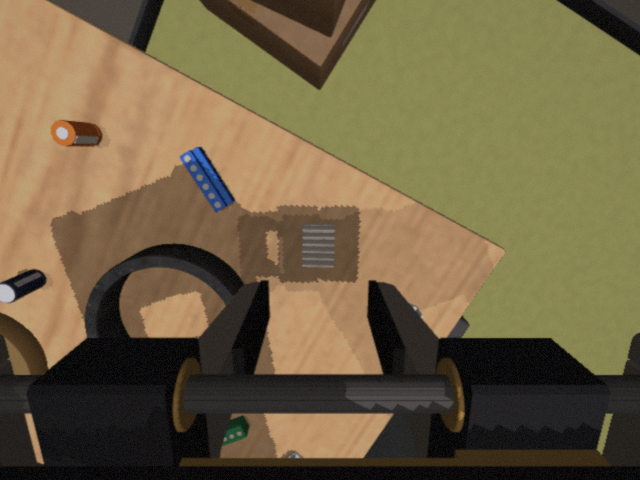

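The view shows the heat sink (303–335, 224–268) square to the fingers.

Run:
```python
from h import *
W=lambda n,u,z:world(n,u,z)[:2]
print('hs',np.mean([W('w4',p,.018) for p in [(303,224),(335,224),(335,268),(303,268)]],0))
print('cap top',W('w4',(8,293),.031),'ring',W('w4',(90,300),.01))
s=robot.sense()['eef_pos']; d=np.load('pics/w4.npz'); 
for z in (.005,.018): 
    p,_=cv2.projectPoints(np.array([[s[0],s[1],z]]),d['r'],d['t'],d['K'],None); print(z,p.ravel())
```

```text
hs [ 0.40886608 -0.34710529]
cap top [ 0.59401226 -0.21374807] ring [ 0.54785701 -0.22121669]
0.005 [319.0584077  247.63962267]
0.018 [319.09919609 252.45864135]
```

```bash
python3 -m creep '[{"wx":0,"wy":0,"wz":0,"tx":0.1,"ty":-0.1,"tz":-2.5,"claw":5},{"wx":0,"wy":0,"wz":0,"tx":0,"ty":0,"tz":-2.5,"claw":5},{"wx":0,"wy":0,"wz":0,"tx":0,"ty":0,"tz":-2,"claw":5},{"wx":0,"wy":0,"wz":0,"tx":0,"ty":0,"tz":-1.5,"claw":5},{"wx":0,"wy":0,"wz":0,"tx":0,"ty":0,"tz":-0.8,"claw":5},{"wx":0,"wy":0,"wz":0,"tx":0,"ty":0,"tz":-0.7,"claw":5},{"wx":0,"wy":0,"wz":0,"tx":0,"ty":0,"tz":0,"claw":5},{"wx":0,"wy":0,"wz":0,"tx":0,"ty":0,"tz":0,"claw":0},{"wx":0,"wy":0,"wz":0,"tx":0,"ty":0,"tz":0,"claw":0},{"wx":0,"wy":0,"wz":0,"tx":0,"ty":0,"tz":0,"claw":0},{"wx":0,"wy":0,"wz":0,"tx":0,"ty":0,"tz":0,"claw":0},{"wx":0,"wy":0,"wz":0,"tx":0,"ty":0,"tz":0,"claw":0},{"wx":0,"wy":0,"wz":0,"tx":0,"ty":0,"tz":0,"claw":0}]'
```

```text
time_s: 7.3
eef_pos: [0.4087, -0.3446, 0.0073]
orientation: [0.0, 0.857, -0.516, 0.001]
wrist_force: [0.1, 1.0, 6.5]
width: 0.0236
grasp_force: 30.0
```

```bash
python3 -m creep '[{"wx":0,"wy":0,"wz":0,"tx":0,"ty":0,"tz":1.5,"claw":0},{"wx":0,"wy":0,"wz":0,"tx":0,"ty":0,"tz":3,"claw":0},{"wx":0,"wy":0,"wz":0,"tx":0,"ty":0,"tz":3,"claw":0},{"wx":0,"wy":0,"wz":0.1065,"tx":1.23,"ty":3.25,"tz":0,"claw":0},{"wx":0,"wy":0,"wz":0.1065,"tx":1.23,"ty":3.25,"tz":0,"claw":0},{"wx":0,"wy":0,"wz":0.1065,"tx":1.23,"ty":3.25,"tz":0,"claw":0},{"wx":0,"wy":0,"wz":0.1065,"tx":1.23,"ty":3.25,"tz":0,"claw":0},{"wx":0,"wy":0,"wz":0.1065,"tx":1.23,"ty":3.25,"tz":0,"claw":0},{"wx":0,"wy":0,"wz":0.1065,"tx":1.23,"ty":3.25,"tz":0,"claw":0},{"wx":0,"wy":0,"wz":0.1065,"tx":1.23,"ty":3.25,"tz":0,"claw":0},{"wx":0,"wy":0,"wz":0.1065,"tx":1.23,"ty":3.25,"tz":0,"claw":0},{"wx":0,"wy":0,"wz":0.1065,"tx":1.23,"ty":3.25,"tz":0,"claw":0},{"wx":0,"wy":0,"wz":0.1065,"tx":1.23,"ty":3.25,"tz":0,"claw":0},{"wx":0,"wy":0,"wz":0.1065,"tx":1.23,"ty":3.25,"tz":0,"claw":0},{"wx":0,"wy":0,"wz":0,"tx":0,"ty":0,"tz":0,"claw":0},{"wx":0,"wy":0,"wz":0,"tx":0,"ty":0,"tz":-2,"claw":0},{"wx":0,"wy":0,"wz":0,"tx":0,"ty":0,"tz":-2,"claw":0},{"wx":0,"wy":0,"wz":0,"tx":0,"ty":0,"tz":0,"claw":0}]'
```

```text
time_s: 8.8
eef_pos: [0.5412, 0.0131, 0.0389]
orientation: [0.0, 0.999, 0.043, -0.002]
wrist_force: [-0.2, -0.2, -1.1]
width: 0.0234
grasp_force: 30.0
```

```bash
python3 -m creep '[{"wx":0,"wy":0,"wz":0,"tx":0.15,"ty":0,"tz":-1.2,"claw":0},{"wx":0,"wy":0,"wz":0,"tx":0,"ty":0,"tz":-0.6,"claw":0},{"wx":0,"wy":0,"wz":0,"tx":0,"ty":0,"tz":-0.4,"claw":0},{"wx":0,"wy":0,"wz":0,"tx":0,"ty":0,"tz":-0.35,"claw":0},{"wx":0,"wy":0,"wz":0,"tx":0,"ty":0,"tz":0,"claw":0},{"wx":0,"wy":0,"wz":0,"tx":0,"ty":0,"tz":0,"claw":0}]'; python3 -m creep '[{"wx":0,"wy":0,"wz":0,"tx":0,"ty":0,"tz":0,"claw":3},{"wx":0,"wy":0,"wz":0,"tx":0,"ty":0,"tz":0,"claw":3},{"wx":0,"wy":0,"wz":0,"tx":0,"ty":0,"tz":0,"claw":3},{"wx":0,"wy":0,"wz":0,"tx":0,"ty":0,"tz":0,"claw":3},{"wx":0,"wy":0,"wz":0,"tx":0,"ty":0,"tz":1.5,"claw":3},{"wx":0,"wy":0,"wz":0,"tx":0,"ty":0,"tz":3,"claw":3},{"wx":0,"wy":0,"wz":0,"tx":0,"ty":0,"tz":3,"claw":3},{"wx":0,"wy":0,"wz":0,"tx":0,"ty":0,"tz":1.5,"claw":3}]'; python3 -m creep '[{"wx":0,"wy":0,"wz":0.0993,"tx":-1.75,"ty":-2.03,"tz":0,"claw":3.6},{"wx":0,"wy":0,"wz":0.0993,"tx":-1.75,"ty":-2.03,"tz":0,"claw":3.6},{"wx":0,"wy":0,"wz":0.0993,"tx":-1.75,"ty":-2.03,"tz":0,"claw":3.6},{"wx":0,"wy":0,"wz":0.0993,"tx":-1.75,"ty":-2.03,"tz":0,"claw":3.6},{"wx":0,"wy":0,"wz":0.0993,"tx":-1.75,"ty":-2.03,"tz":0,"claw":3.6},{"wx":0,"wy":0,"wz":0.0993,"tx":-1.75,"ty":-2.03,"tz":0,"claw":3.6},{"wx":0,"wy":0,"wz":0.0993,"tx":-1.75,"ty":-2.03,"tz":0,"claw":3.6},{"wx":0,"wy":0,"wz":0.0993,"tx":-1.75,"ty":-2.03,"tz":0,"claw":3.6},{"wx":0,"wy":0,"wz":0,"tx":0,"ty":0,"tz":0,"claw":3.6},{"wx":0,"wy":0,"wz":0,"tx":0,"ty":0,"tz":0,"claw":3.6}]'; python3 -c "
from h import *
save('wrist','w5')"
```

```text
time_s: 9.3
eef_pos: [0.5453, 0.0132, 0.0163]
orientation: [0.0, 0.999, 0.044, 0.0]
wrist_force: [0.6, 0.3, -0.1]
width: 0.0233
grasp_force: 30.0
time_s: 9.97
eef_pos: [0.5465, 0.0134, 0.1091]
orientation: [0.0, 0.999, 0.044, 0.002]
wrist_force: [1.5, -0.3, 0.9]
width: 0.0296
grasp_force: 0.0
time_s: 10.8
eef_pos: [0.4047, -0.1498, 0.1063]
orientation: [0.0, 0.905, 0.425, 0.0]
wrist_force: [-0.4, -0.7, -0.2]
width: 0.0362
grasp_force: 0.0
```

View pics/w5.png

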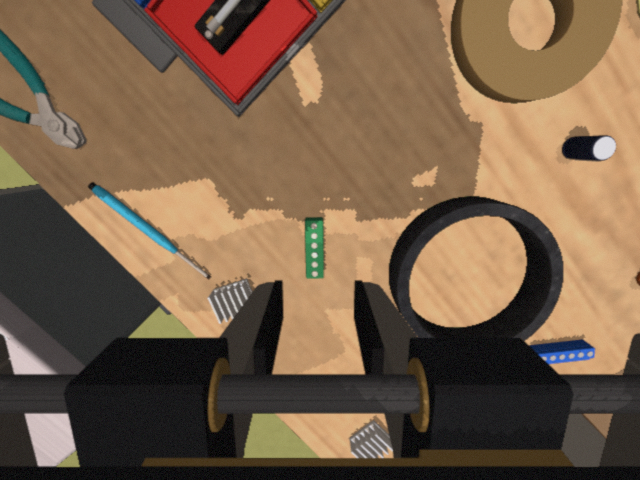

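The view shows the green terminal (306–324, 218–277) square to the fingers and slightly to the left. The heat sinks at (232,300) and (370,440) and the black ring are clear of it.

Run:
```python
from h import *
W=lambda n,u,z:world(n,u,z)[:2]
print('gt',np.mean([W('w5',p,.015) for p in [(306,218),(324,218),(324,277),(306,277)]],0), robot.sense()['eef_pos'])
```

```text
gt [ 0.40496229 -0.14738376] [ 0.40546283 -0.14934296  0.10636655]
```

```bash
python3 -m creep '[{"wx":0,"wy":0,"wz":0,"tx":-0.15,"ty":0.15,"tz":-2.5,"claw":3.6},{"wx":0,"wy":0,"wz":0,"tx":0,"ty":0,"tz":-2.5,"claw":3.6},{"wx":0,"wy":0,"wz":0,"tx":0,"ty":0,"tz":-2,"claw":3.6},{"wx":0,"wy":0,"wz":0,"tx":0,"ty":0,"tz":-1.5,"claw":3.6},{"wx":0,"wy":0,"wz":0,"tx":0,"ty":0,"tz":-0.8,"claw":3.6},{"wx":0,"wy":0,"wz":0,"tx":0,"ty":0,"tz":-0.7,"claw":3.6},{"wx":0,"wy":0,"wz":0,"tx":0,"ty":0,"tz":0,"claw":3.6},{"wx":0,"wy":0,"wz":0,"tx":0,"ty":0,"tz":0,"claw":3.6},{"wx":0,"wy":0,"wz":0,"tx":0,"ty":0,"tz":0,"claw":0},{"wx":0,"wy":0,"wz":0,"tx":0,"ty":0,"tz":0,"claw":0},{"wx":0,"wy":0,"wz":0,"tx":0,"ty":0,"tz":0,"claw":0},{"wx":0,"wy":0,"wz":0,"tx":0,"ty":0,"tz":0,"claw":0},{"wx":0,"wy":0,"wz":0,"tx":0,"ty":0,"tz":0,"claw":0},{"wx":0,"wy":0,"wz":0,"tx":0,"ty":0,"tz":0,"claw":0}]'
```

```text
time_s: 12.02
eef_pos: [0.4041, -0.1478, 0.0066]
orientation: [0.0, 0.904, 0.427, 0.0]
wrist_force: [-0.7, -0.3, 7.1]
width: 0.0137
grasp_force: 30.0
```

```bash
python3 -m creep '[{"wx":0,"wy":0,"wz":0,"tx":0,"ty":0,"tz":1.5,"claw":0},{"wx":0,"wy":0,"wz":0,"tx":0,"ty":0,"tz":3,"claw":0},{"wx":0,"wy":0,"wz":0,"tx":0,"ty":0,"tz":3,"claw":0},{"wx":0,"wy":0,"wz":-0.099,"tx":1.66,"ty":3.04,"tz":0,"claw":0},{"wx":0,"wy":0,"wz":-0.099,"tx":1.66,"ty":3.04,"tz":0,"claw":0},{"wx":0,"wy":0,"wz":-0.099,"tx":1.66,"ty":3.04,"tz":0,"claw":0},{"wx":0,"wy":0,"wz":-0.099,"tx":1.66,"ty":3.04,"tz":0,"claw":0},{"wx":0,"wy":0,"wz":-0.099,"tx":1.66,"ty":3.04,"tz":0,"claw":0},{"wx":0,"wy":0,"wz":-0.099,"tx":1.66,"ty":3.04,"tz":0,"claw":0},{"wx":0,"wy":0,"wz":-0.099,"tx":1.66,"ty":3.04,"tz":0,"claw":0},{"wx":0,"wy":0,"wz":-0.099,"tx":1.66,"ty":3.04,"tz":0,"claw":0},{"wx":0,"wy":0,"wz":0,"tx":0,"ty":0,"tz":0,"claw":0},{"wx":0,"wy":0,"wz":0,"tx":0,"ty":0,"tz":-2,"claw":0},{"wx":0,"wy":0,"wz":0,"tx":0,"ty":0,"tz":-2,"claw":0},{"wx":0,"wy":0,"wz":0,"tx":0,"ty":0,"tz":-1.2,"claw":0},{"wx":0,"wy":0,"wz":0,"tx":0,"ty":0,"tz":-0.6,"claw":0},{"wx":0,"wy":0,"wz":0,"tx":0,"ty":0,"tz":0,"claw":0},{"wx":0,"wy":0,"wz":0,"tx":0,"ty":0,"tz":0,"claw":0}]'
```

```text
time_s: 13.52
eef_pos: [0.5365, 0.0953, 0.0233]
orientation: [0.0, 0.999, 0.045, -0.0]
wrist_force: [0.1, -0.6, 0.2]
width: 0.0139
grasp_force: 30.0
```

```bash
python3 -m creep '[{"wx":0,"wy":0,"wz":0,"tx":0,"ty":0,"tz":-0.5,"claw":0},{"wx":0,"wy":0,"wz":0,"tx":0,"ty":0,"tz":-0.3,"claw":0},{"wx":0,"wy":0,"wz":0,"tx":0,"ty":0,"tz":-0.2,"claw":0},{"wx":0,"wy":0,"wz":0,"tx":0,"ty":0,"tz":0,"claw":0},{"wx":0,"wy":0,"wz":0,"tx":0,"ty":0,"tz":0,"claw":2.6},{"wx":0,"wy":0,"wz":0,"tx":0,"ty":0,"tz":0,"claw":2.6},{"wx":0,"wy":0,"wz":0,"tx":0,"ty":0,"tz":0,"claw":2.6},{"wx":0,"wy":0,"wz":0,"tx":0,"ty":0,"tz":0,"claw":2.6},{"wx":0,"wy":0,"wz":0,"tx":0,"ty":0,"tz":1.5,"claw":2.6},{"wx":0,"wy":0,"wz":0,"tx":0,"ty":0,"tz":3,"claw":2.6},{"wx":0,"wy":0,"wz":0,"tx":0,"ty":0,"tz":3,"claw":2.6},{"wx":0,"wy":0,"wz":0,"tx":0,"ty":0,"tz":2.5,"claw":2.6}]'; python3 -m creep '[{"wx":0,"wy":0,"wz":0.078,"tx":0.63,"ty":-3.42,"tz":0,"claw":3.2},{"wx":0,"wy":0,"wz":0.078,"tx":0.63,"ty":-3.42,"tz":0,"claw":3.2},{"wx":0,"wy":0,"wz":0.078,"tx":0.63,"ty":-3.42,"tz":0,"claw":3.2},{"wx":0,"wy":0,"wz":0.078,"tx":0.63,"ty":-3.42,"tz":0,"claw":3.2},{"wx":0,"wy":0,"wz":0.078,"tx":0.63,"ty":-3.42,"tz":0,"claw":3.2},{"wx":0,"wy":0,"wz":0.078,"tx":0.63,"ty":-3.42,"tz":0,"claw":3.2},{"wx":0,"wy":0,"wz":0.078,"tx":0.63,"ty":-3.42,"tz":0,"claw":3.2},{"wx":0,"wy":0,"wz":0.078,"tx":0.63,"ty":-3.42,"tz":0,"claw":3.2},{"wx":0,"wy":0,"wz":0.078,"tx":0.63,"ty":-3.42,"tz":0,"claw":3.2},{"wx":0,"wy":0,"wz":0,"tx":0,"ty":0,"tz":0,"claw":3.2},{"wx":0,"wy":0,"wz":0,"tx":0,"ty":0,"tz":0,"claw":3.2}]'; python3 -c "
from h import *
save('wrist','w6')"
```

```text
time_s: 14.52
eef_pos: [0.5366, 0.0957, 0.1148]
orientation: [-0.0, 0.999, 0.045, 0.0]
wrist_force: [0.3, 1.6, 0.4]
width: 0.026
grasp_force: 0.0
time_s: 15.43
eef_pos: [0.5931, -0.2137, 0.1129]
orientation: [-0.0, 0.923, 0.384, 0.0]
wrist_force: [-0.0, 1.1, -0.5]
width: 0.0321
grasp_force: 0.0
```

View pics/w6.png

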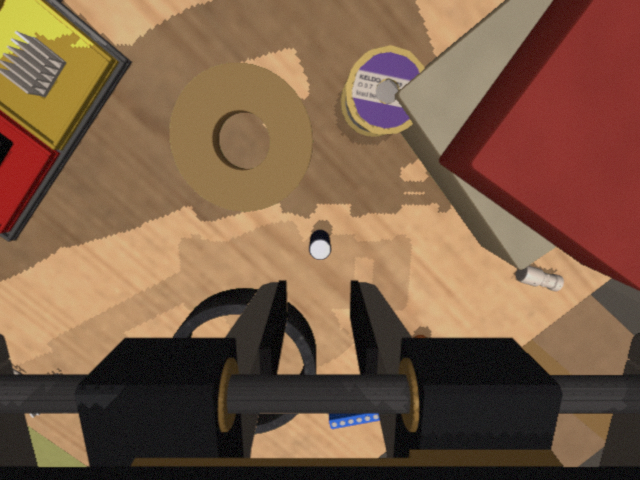

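The view shows the capacitor's pale top at (320,250), centred. The box stack at right (beige corner near (520,265)) could catch the gripper body, so I'll check clearances to the stack, the tape roll and the ring.

Run:
```python
from h import *
W=lambda n,u,z:world(n,u,z)[:2].round(3)
print('cap',W('w6',(320,250),.031))
print('roll c',W('w6',(241,137),.02),'near',W('w6',(275,205),.02),'ring near',W('w6',(290,300),.015))
print('beige corner @z0,.04',W('w6',(522,268),0),W('w6',(522,268),.04),'left',W('w6',(400,95),.04))
# red box corner triangulated: top0 (378,110) & wrist (443,160)
def P(n):
    d=np.load(f'pics/{n}.npz');return d['K']@np.hstack([cv2.Rodrigues(d['r'])[0],d['t'].reshape(3,1)])
X=cv2.triangulatePoints(P('top0'),P('w6'),np.array([[378.],[110]]),np.array([[443.],[160]]));print('red corner',(X[:3]/X[3]).ravel().round(3))
```

```text
cap [ 0.597 -0.213]
roll c [ 0.613 -0.118] near [ 0.596 -0.168] ring near [ 0.548 -0.229]
beige corner @z0,.04 [ 0.698 -0.347] [ 0.691 -0.321] left [ 0.705 -0.175]
red corner [ 0.694 -0.217  0.066]
```

The stack is about 7 cm tall and the gripper body bottoms out at about 9.5 cm, so it clears. The fingers clear the roll and ring too, so I'll descend.

```bash
python3 -m creep '[{"wx":0,"wy":0,"wz":0,"tx":0.2,"ty":0.05,"tz":-2.5,"claw":3.2},{"wx":0,"wy":0,"wz":0,"tx":0,"ty":0,"tz":-2.5,"claw":3.2},{"wx":0,"wy":0,"wz":0,"tx":0,"ty":0,"tz":-2,"claw":3.2},{"wx":0,"wy":0,"wz":0,"tx":0,"ty":0,"tz":-1.5,"claw":3.2},{"wx":0,"wy":0,"wz":0,"tx":0,"ty":0,"tz":-1,"claw":3.2},{"wx":0,"wy":0,"wz":0,"tx":0,"ty":0,"tz":-0.8,"claw":3.2},{"wx":0,"wy":0,"wz":0,"tx":0,"ty":0,"tz":0,"claw":3.2},{"wx":0,"wy":0,"wz":0,"tx":0,"ty":0,"tz":0,"claw":3.2},{"wx":0,"wy":0,"wz":0,"tx":0,"ty":0,"tz":0,"claw":0},{"wx":0,"wy":0,"wz":0,"tx":0,"ty":0,"tz":0,"claw":0},{"wx":0,"wy":0,"wz":0,"tx":0,"ty":0,"tz":0,"claw":0},{"wx":0,"wy":0,"wz":0,"tx":0,"ty":0,"tz":0,"claw":0},{"wx":0,"wy":0,"wz":0,"tx":0,"ty":0,"tz":0,"claw":0},{"wx":0,"wy":0,"wz":0,"tx":0,"ty":0,"tz":0,"claw":0}]'
```

```text
time_s: 16.65
eef_pos: [0.5958, -0.2119, 0.011]
orientation: [0.0, 0.923, 0.385, 0.001]
wrist_force: [-0.4, 0.9, 6.7]
width: 0.0154
grasp_force: 30.0
```

```bash
python3 -m creep '[{"wx":0,"wy":0,"wz":0,"tx":0,"ty":0,"tz":1.5,"claw":0},{"wx":0,"wy":0,"wz":0,"tx":0,"ty":0,"tz":3,"claw":0},{"wx":0,"wy":0,"wz":0,"tx":0,"ty":0,"tz":3.5,"claw":0},{"wx":0,"wy":0,"wz":-0.078,"tx":-1.56,"ty":3.34,"tz":0,"claw":0},{"wx":0,"wy":0,"wz":-0.078,"tx":-1.56,"ty":3.34,"tz":0,"claw":0},{"wx":0,"wy":0,"wz":-0.078,"tx":-1.56,"ty":3.34,"tz":0,"claw":0},{"wx":0,"wy":0,"wz":-0.078,"tx":-1.56,"ty":3.34,"tz":0,"claw":0},{"wx":0,"wy":0,"wz":-0.078,"tx":-1.56,"ty":3.34,"tz":0,"claw":0},{"wx":0,"wy":0,"wz":-0.078,"tx":-1.56,"ty":3.34,"tz":0,"claw":0},{"wx":0,"wy":0,"wz":-0.078,"tx":-1.56,"ty":3.34,"tz":0,"claw":0},{"wx":0,"wy":0,"wz":-0.078,"tx":-1.56,"ty":3.34,"tz":0,"claw":0},{"wx":0,"wy":0,"wz":-0.078,"tx":-1.56,"ty":3.34,"tz":0,"claw":0},{"wx":0,"wy":0,"wz":0,"tx":0,"ty":0,"tz":0,"claw":0},{"wx":0,"wy":0,"wz":0,"tx":0,"ty":0,"tz":-2.5,"claw":0},{"wx":0,"wy":0,"wz":0,"tx":0,"ty":0,"tz":-2,"claw":0},{"wx":0,"wy":0,"wz":0,"tx":0,"ty":0,"tz":-1.2,"claw":0},{"wx":0,"wy":0,"wz":0,"tx":0,"ty":0,"tz":-0.6,"claw":0},{"wx":0,"wy":0,"wz":0,"tx":0,"ty":0,"tz":0,"claw":0},{"wx":0,"wy":0,"wz":0,"tx":0,"ty":0,"tz":0,"claw":0}]'
```

```text
time_s: 18.23
eef_pos: [0.455, 0.0887, 0.0273]
orientation: [0.0, 0.999, 0.045, -0.0]
wrist_force: [0.1, 1.6, -1.4]
width: 0.0156
grasp_force: 30.0
```

Now lower it about 1 cm gently, release, lift clear and look.

```bash
python3 -m creep '[{"wx":0,"wy":0,"wz":0,"tx":0,"ty":0,"tz":-0.5,"claw":0},{"wx":0,"wy":0,"wz":0,"tx":0,"ty":0,"tz":-0.3,"claw":0},{"wx":0,"wy":0,"wz":0,"tx":0,"ty":0,"tz":-0.2,"claw":0},{"wx":0,"wy":0,"wz":0,"tx":0,"ty":0,"tz":0,"claw":0},{"wx":0,"wy":0,"wz":0,"tx":0,"ty":0,"tz":0,"claw":0},{"wx":0,"wy":0,"wz":0,"tx":0,"ty":0,"tz":0,"claw":2.6},{"wx":0,"wy":0,"wz":0,"tx":0,"ty":0,"tz":0,"claw":2.6},{"wx":0,"wy":0,"wz":0,"tx":0,"ty":0,"tz":0,"claw":2.6},{"wx":0,"wy":0,"wz":0,"tx":0,"ty":0,"tz":0,"claw":2.6},{"wx":0,"wy":0,"wz":0,"tx":0,"ty":0,"tz":1.5,"claw":2.6},{"wx":0,"wy":0,"wz":0,"tx":0,"ty":0,"tz":3,"claw":2.6},{"wx":0,"wy":0,"wz":0,"tx":0,"ty":0,"tz":3,"claw":2.6},{"wx":0,"wy":0,"wz":0,"tx":0,"ty":0,"tz":3,"claw":2.6},{"wx":0,"wy":0,"wz":0,"tx":0,"ty":-2,"tz":3,"claw":2.6},{"wx":0,"wy":0,"wz":0,"tx":-1,"ty":-4,"tz":2,"claw":2.6},{"wx":0,"wy":0,"wz":0,"tx":-2,"ty":-4,"tz":0,"claw":2.6},{"wx":0,"wy":0,"wz":0,"tx":-2,"ty":-4,"tz":0,"claw":2.6},{"wx":0,"wy":0,"wz":0,"tx":-2,"ty":-4,"tz":0,"claw":2.6},{"wx":0,"wy":0,"wz":0,"tx":-2,"ty":-4,"tz":0,"claw":2.6},{"wx":0,"wy":0,"wz":0,"tx":0,"ty":0,"tz":0,"claw":2.6}]'
python3 - <<'E'
from h import *
save('wrist','w7'); save('top','top1'); save('scene','scene1')
t=cv2.imread('pics/top1.png'); w=cv2.imread('pics/w7.png'); s=cv2.imread('pics/scene1.png')
R=lambda i:cv2.resize(i,(400,300),interpolation=cv2.INTER_AREA)
cv2.imwrite('pics/fin.png',np.vstack([np.hstack([R(w),R(s)]),np.hstack([R(t),cv2.resize(t[160:300,160:347],(400,300))])]))
E
```

```text
time_s: 19.9
eef_pos: [0.3678, -0.1214, 0.1703]
orientation: [0.001, 0.999, 0.042, -0.001]
wrist_force: [0.5, -0.6, -1.2]
width: 0.0265
grasp_force: 0.0
```

View pics/fin.png

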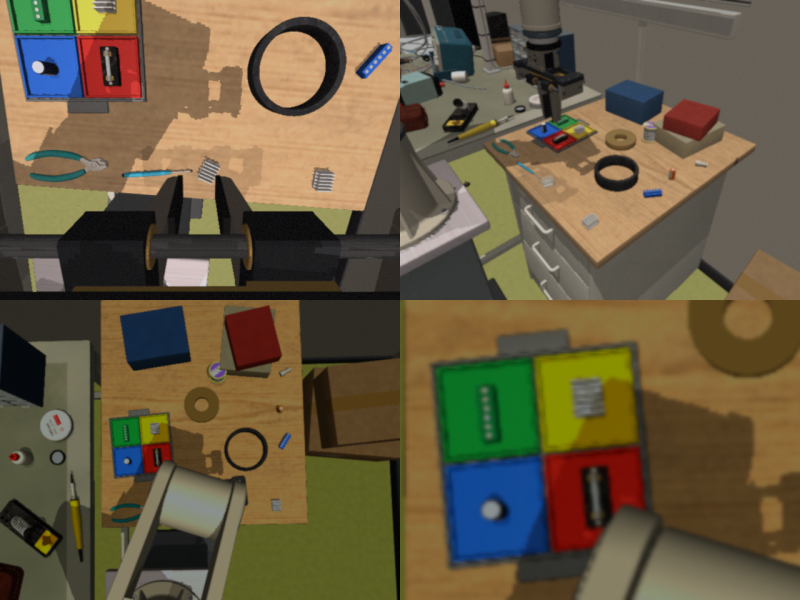

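All four parts are in their cups (bottom-right panel: terminal (488,412), heat sink (588,397), capacitor (493,510), fuse holder (596,495)), and the look-alikes haven't moved. One close crop will confirm they're upright.

Run:
```python
from h import *
a=cv2.imread('pics/scene1.png')[170:250,195:325]; b=cv2.imread('pics/w7.png')[0:170,20:240]
cv2.imwrite('pics/chk.png',np.hstack([cv2.resize(a,(455,280),interpolation=3),cv2.resize(b,(340,280))]))
```

```text
(no output)
```

View pics/chk.png

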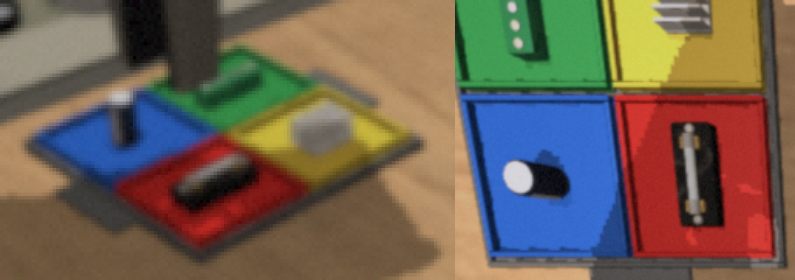

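The capacitor stands upright at (122,118), and the fuse holder, terminal and heat sink sit flat in their cups.

```bash
python3 -c "
from bench import robot
print(robot.hand_in())"
```

```text
the job is handed in; nothing more can be done
None
```

I put all four parts upright in their matching cups, left the orange capacitor and blue terminal block where they were, and handed the job in at about 20 s of the 86 s; the hand-in returned no verdict.

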